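# Put returned medicines through the flap and close the bin

### The arm

A 6-joint arm with a two-finger parallel gripper is mounted at the origin on the work surface. World frame = base frame: x ahead of the robot, y to its left, z up, the work surface at z = 0. Lengths are in mm, angles in degrees, forces in N, time in s.
With the tool pointing down it reaches from about 300 to 850 mm from the base axis. Payload 4.2 kg.
Tool frame: the origin (TCP) lies midway between the tips of the shut fingers; the grasp point (between the pads) lies 19 mm behind it (env.grasp_offset is the distance from the TCP to the grasp point, in mm); z points along the fingers, y is the line along which they close (so a half turn about z gives the same grasp; the last joint's range is limited). The gripper opens to 91 mm and grips with 3 to 60 N. Pads are 32 mm wide; open, the fingers measure 118 mm over their backs; the gripper's body (76 mm by 178 mm) begins 60 mm behind the grasp point.
Start: joints at [71.963, 18.312, 89.639, -0, 72.044, -1.146], TCP at [167.068, 550.211, 213.976] pointing down, gripper open.
Joint ranges: [-177.97, 177.97], [-48.28, 115.42], [12.27, 149.76], [-77.06, 257.06], [2.81, 150.46], [-146.56, 146.56]. Speed limits (degrees/s): [147.25, 147.25, 180, 180, 180, 180].

### API

Orientations are given as [roll, pitch, yaw] about the fixed x, y, z axes, in that order (R = Rz(yaw) Ry(pitch) Rx(roll)).
In Python, from workcell import env, optics gives the robot as it stands. The module is installed in compiled form; this text tells all that it offers.
- The arm moves only by the tool send_rows, never from a script. Its argument "targets" is a list that holds one entry, the list of rows, each a list of 7 numbers: the turn, a rotation vector about the world's x, y, z scaled (see below), then the shift along the world's x, y, z scaled (see below), then the closure, from -1 (fully open) to 1 (shut). In form: [[[rx, ry, rz, x, y, z, gripper], ...]]. A call has 1 to 12 rows; each row shifts and turns the commanded pose from where the row before left it; what a row does not reach is not made up. The controller multiplies each number of a shift by 0.2 m and each number of a turn by pi/2 rad. A row lasts 1/10 s, in which the tool goes at most 50 mm and 8.59 degrees, less where a joint would pass 70% of its speed; a pose out of reach is approached as far as the arm can. A call with a number of a shift or a turn outside -1 to 1 is refused whole. A call with a gripper value outside its range is refused whole. The fingers move at their own pace and stop on an object; "grip_force" is the grip in N (left out, the last holds). Time passes only in rows, so rows that do not move let the fingers close. It gives the time, the measured TCP pose, the force, the opening and the grip force at its end, in the units of the state.
- env.state(): the state, without advancing time (a new reading comes with each control period).
- optics.grab_frame(name): name is "scene" or "top" or "wrist"; returns (picture, depth): 480x640x3 uint8, red, green, blue; 480x640 float32, mm along the optical axis (not along the pixel's ray), 0 where there is no reading.
- optics.camera_info(name): a dict with "camera_matrix" (3x3 intrinsics, pixels), "k1" (the pictures are not rectified: a ray, as slopes to the right and down, at radius r is drawn at 1 + k1 r^2 times it, then the intrinsics apply), "R" (3x3) and "t" (3): a world point X has camera coordinates R X + t; the wrist camera has in their place "mount" (4x4, takes a point from camera to tool coordinates, whose origin is the TCP and whose axes are the flange's). Camera axes: x right, y down, z forward; pixel columns grow to the right and rows downward; lengths in mm; the calibration is good to about 2 mm. A picture is of the moment at which its call begins: read the wrist's pose just before it. camera_info takes no time and is no camera call.
- env.job_done(): hands the job in; it is judged then, once.
Trained networks look in the newest picture that a camera, given by its name, has taken for a name from the list of things; names that differ only in an ending like _2 or _b are one class to them, and where a whole thing is asked for, a point or a joint stands for the part that bears it (a point fixed in the world has none). Each returns a list of dicts, best first, with "conf" (0 to 1); they miss things now and then, are a little off and sometimes report something else, mostly with a low value. They report only what shows in the picture. A call takes as long as a camera call.
- optics.silhouettes(camera, name): "mask" (480x640 bool, what is visible of it) and "at" ([column, row] in pixels, amid what is visible of it).
- optics.place_of(camera, name): "at" ([column, row] in pixels: a listed point, or the origin of a listed thing).
The state is a dict: "time_s": time; "qpos": joint angles; "qvel": joint speeds; "effort": joint torques, N m; "ee_pos": TCP position; "ee_rot": TCP orientation; "force": force on the tool from outside, world axes, zero at the start; "torque": the same for the moment, N m; "gripper_width": finger opening in mm; "gripper_force": force on a finger pad.
Only numpy, scipy, OpenCV 4.12 (cv2) and the standard library are available. Lean on these libraries where they do the work, as an engineer would, in place of code of your own. Each camera call takes 0.05 s, during which the arm holds its last target. There are 200 camera calls.

### The job

Clear the returned medicine cartons off the nurses' counter: push every carton down through the sprung flap in the lid of the clear returns bin, so that they all lie inside and the flap has sprung shut behind the last one. Then close the bin for collection: lay the yellow closure plate, fin up, in the frame over the flap and press it down until both black catches have snapped over its ends and it sits flat and level. Leave the gel bottle, the mug and the stapler where they are.

Things in the scene. Friction and masses are not known exactly. Their poses are not given: they have to be found in the camera images.
- bin: returns bin, screwed to the counter: clear box 250 x 250 mm (x, y), 220 mm high to the flat top of its blue lid; floor 6 mm, walls 4 mm thick. Origin: centre of its underside, z up. In the middle of the lid is an opening 92 x 120 mm (x, y) filled by the white flap; the empty bin has a 40 mm high ridge along y on its floor. Lid fittings stand up to 27 mm above the lid
- seat (a point): centre of the opening, level with the lid's top; axes as the bin's. The seated plate's origin comes here, its y axis along this y, either way round. The frame round it: blue guide rails at x = +-56 mm along y, flaring outwards up to 15 mm above the lid; end walls 6 mm high at y = +-70 mm
- catch_l_nose (a point): nose of the black spring catch at the frame's +y end, 40 mm wide (x), 65.5 mm from seat, 8 mm above the lid; its face slopes outwards above that to 73 mm, 27 mm above the lid. It gives way outwards up to 9 mm (2 N to start, 250 N/m): pressing the plate down with about 6 to 15 N snaps it under both. Blue housing behind, out to 97 mm, 22 mm high
- catch_r_nose (a point): nose of the same catch at the frame's -y end
- flap (a joint): flap's angle, rad: 0 shut, flush with the lid; 1.5 hanging down into the bin. 88 x 116 x 4 mm, hinged along y at seat x = +45 mm; its free edge (x = -43 mm) swings down. A spring shuts it: 0.18 N m shut, 0.31 N m wide open. A carton's weight alone does not open it; one half through is held or pinched by it until pushed on down past its free edge, up to 88 mm below the lid
- plate: yellow closure plate, 108 x 136 x 6 mm (x, y, z), with an upright grip fin in its middle 12 mm thick (x), 50 mm long (y), its top 30 mm above the plate's underside; 0.09 kg. Origin: centre of its underside, z up (the fin's side). It starts flat on the counter, fin up
- carton_a: returned medicine carton, a rigid closed box 92 x 48 x 30 mm (x, y, z when lying flat), white with a blue band round one end and an orange sticker on top, about 0.07 to 0.2 kg. Origin: centre of its underside, z up. May be absent
- carton_b: returned medicine carton, a rigid closed box 92 x 48 x 30 mm (x, y, z when lying flat), white with a green band round one end and an orange sticker on top, about 0.07 to 0.2 kg. Origin: centre of its underside, z up. May be absent
- carton_c: returned medicine carton, a rigid closed box 92 x 48 x 30 mm (x, y, z when lying flat), white with a purple-red band round one end and an orange sticker on top, about 0.07 to 0.2 kg. Origin: centre of its underside, z up. May be absent
- carton_d: returned medicine carton, a rigid closed box 74 x 50 x 38 mm (x, y, z when lying flat), white with a turquoise band round one end and an orange sticker on top, about 0.07 to 0.2 kg. Origin: centre of its underside, z up. May be absent
- carton_e: returned medicine carton, a rigid closed box 74 x 50 x 38 mm (x, y, z when lying flat), white with a violet band round one end and an orange sticker on top, about 0.07 to 0.2 kg. Origin: centre of its underside, z up. May be absent
- gel: hand-gel pump bottle, 60 mm across, 165 mm high; origin: centre of its underside. Not to be disturbed
- mug: white mug, 80 mm across, 90 mm high; origin: centre of its underside. Not to be disturbed
- stapler: black and red stapler, 130 x 34 x 45 mm; origin: centre of its underside. Not to be disturbed

How it is judged:
By the outcome, as a careful person would: the job done as asked, in the order asked, and still so for the second after the job is handed in, with the robot touching nothing.
Of carton_a, carton_b, carton_c, carton_d, carton_e only 3 to 5 are there at a start; the rules pass over those that are not, and their reading is None.
At some moment in a run one of carton_a, carton_b, carton_c, carton_d, carton_e, plate may be knocked a few centimetres aside while the robot is not near it.
Once in a run the grip may slacken for a moment while it holds something.
It also fails if it takes over 210 s, if anything falls off the work surface, if the arm or the gripper's body presses on something with over 40 N, if the wrist force passes 120 N, or if a joint passes its speed limit or range.

## Working session

There is one attempt and no reset: what is moved stays moved. The work goes in short steps, Python scripts to look and compute and a tool call to move; the robot and the scene stay as the last step left them, time stands still between calls to the robot, and variables do not carry over. Pictures are saved under pics/ and viewed, at most 14 in all, crops included, and the job is handed in when it is done.

Besides the shell and the picture viewer there is one more tool, called after ">>>" as name(argument=value, ...) on one line, values as JSON. send_rows: Moves the arm, as the interface text tells. Its arguments: {"type":"object","properties":{"targets":{"type":"array"},"grip_force":{"type":"number"}},"required":["targets"]}

```bash
mkdir -p pics; ls
cat > h.py <<'E'
import numpy as np, cv2
from workcell import env, optics
from scipy.spatial.transform import Rotation as Ro
def cam(name):
    i=optics.camera_info(name); K=np.array(i["camera_matrix"]); k1=i["k1"]
    if "R" in i: R=np.array(i["R"]);t=np.array(i["t"])
    else:
        s=env.state(); M=np.array(i["mount"]); T=np.eye(4)
        T[:3,:3]=Ro.from_euler("xyz",s["ee_rot"],degrees=True).as_matrix();T[:3,3]=s["ee_pos"]
        W=np.linalg.inv(T@M); R=W[:3,:3];t=W[:3,3]
    return K,k1,R,t
def ray(c,uv):
    K,k1,R,t=c
    p=cv2.undistortPoints(np.array(uv,float).reshape(-1,1,2),K,np.array([k1,0,0,0.])).reshape(-1,2)
    d=np.c_[p,np.ones(len(p))]
    return -R.T@t, d@R
def atz(c,uv,z):
    o,d=ray(c,uv); return o+d*((z-o[2])/d[:,2])[:,None]
def deproj(c,uv,dep):
    o,d=ray(c,uv); return o+d*np.asarray(dep)[:,None]
def proj(c,X):
    K,k1,R,t=c
    return cv2.projectPoints(np.array(X,float).reshape(-1,1,3),cv2.Rodrigues(R)[0],t,K,np.array([k1,0,0,0.]))[0].reshape(-1,2)
def save(im,n): cv2.imwrite("pics/"+n,im[...,::-1])
E
cat > look.py <<'E'
from h import *
import sys
names=["bin","plate","carton_a","carton_b","carton_c","carton_d","carton_e","gel","mug","stapler"]
s=env.state();print(s["time_s"],s["ee_pos"],s["ee_rot"],s["force"],s["gripper_width"])
for cn in ["top","scene"]:
    c=cam(cn); im,dp=optics.grab_frame(cn); save(im,cn+"0.png")
    np.save(cn+"_dp.npy",dp)
    for n in (["carton_a"] + ["carton_d","plate","gel","mug","stapler","bin"]):
        for r in optics.silhouettes(cn,n):
            if r["conf"]<.3: continue
            m=r["mask"]&(dp>0); v,u=np.nonzero(m)
            if len(u)<20: continue
            P=deproj(c,np.c_[u,v],dp[v,u]); zt=np.percentile(P[:,2],90)
            T=P[P[:,2]>zt-8]; rc=cv2.minAreaRect(T[:,:2].astype(np.float32))
            print(cn,n,round(r["conf"],2),[int(a) for a in r["at"]],len(u),"ztop",round(zt,1),"rect",np.round(rc[0],1),np.round(rc[1],1),round(rc[2],1))
    for n in ["seat","catch_l_nose","catch_r_nose"]:
        for r in optics.place_of(cn,n)[:2]: print(cn,n,round(r["conf"],2),r["at"])
E
python3 look.py; python3 -c "
from h import *
for n in ['top','scene']:
  K,k,R,t=cam(n);print(n,K[0,0],-R.T@t,R[2])
print(optics.camera_info('wrist'))"
```

```text
pics
0.0 [166.89011008 549.69600665 213.10490594] [-1.79896243e+02 -9.94199329e-04  1.63113398e+02] [-0.09766917  0.0728945   0.07833404] 90.90869744858892
top carton_a 0.86 [352, 223] 420 ztop 45.3 rect [604.2 -82.4] [49.3 75.7] 78.7
top carton_a 0.7 [442, 275] 573 ztop 36.0 rect [ 429.9 -375.8] [94.3 49.8] 9.2
top carton_a 0.67 [389, 212] 481 ztop 36.5 rect [ 639.9 -211.3] [90.2 47.7] 12.7
top carton_a 0.56 [400, 255] 527 ztop 36.9 rect [ 515. -231.] [49.3 92.4] 89.3
top carton_a 0.54 [239, 243] 9175 ztop 227.8 rect [536.1 230.2] [255.9 256.6] 3.7
top carton_a 0.43 [166, 325] 796 ztop 88.4 rect [306.5 466.7] [81.7 78.9] 89.0
top carton_d 0.86 [352, 223] 420 ztop 45.3 rect [604.2 -82.4] [49.3 75.7] 78.7
top carton_d 0.7 [442, 275] 573 ztop 36.0 rect [ 429.9 -375.8] [94.3 49.8] 9.2
top carton_d 0.67 [389, 212] 481 ztop 36.5 rect [ 639.9 -211.3] [90.2 47.7] 12.7
top carton_d 0.56 [400, 255] 527 ztop 36.9 rect [ 515. -231.] [49.3 92.4] 89.3
top carton_d 0.54 [239, 243] 9175 ztop 227.8 rect [536.1 230.2] [255.9 256.6] 3.7
top carton_d 0.43 [166, 325] 796 ztop 88.4 rect [306.5 466.7] [81
[... 1801 characters left out ...]
069] [ 0.16171606 -0.02049896 -0.9866244 ]
scene 571.5154896110109 [1214.18270293 -840.59164473  872.36381251] [-0.50717391  0.67185817 -0.53979739]
{'camera_matrix': array([[381.43227158,   0.        , 317.25404358],
       [  0.        , 381.43227158, 237.11422751],
       [  0.        ,   0.        ,   1.        ]]), 'k1': -0.02027232267430287, 'mount': array([[ 3.70242381e-04, -9.63173872e-01, -2.68879070e-01,
         7.56820952e+01],
       [ 9.99998768e-01, -5.35396778e-05,  1.56877195e-03,
         2.93613875e-01],
       [-1.52539585e-03, -2.68879320e-01,  9.63172666e-01,
        -1.70945714e+02],
       [ 0.00000000e+00,  0.00000000e+00,  0.00000000e+00,
         1.00000000e+00]])}
```

View pics/top0.png

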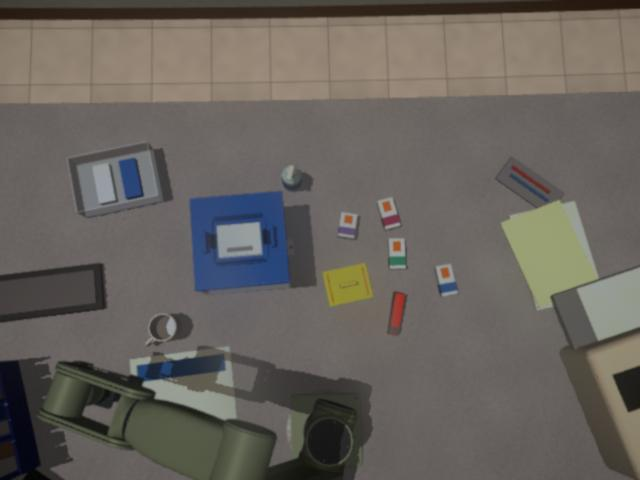

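View pics/scene0.png

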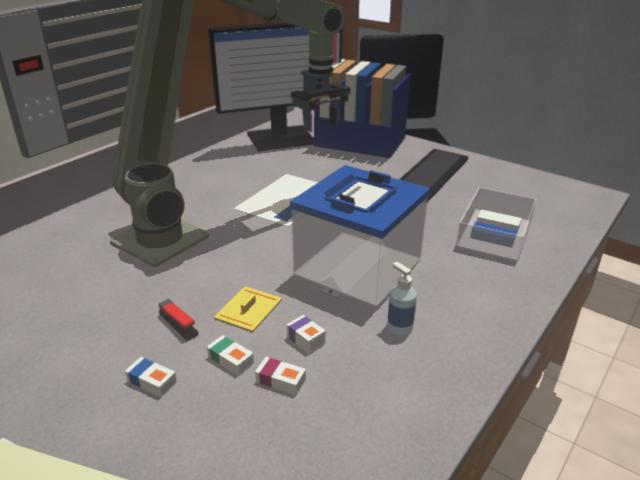

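Top view: the cartons are violet e (348,225), purple c (389,213), green b (397,253) and blue a (446,280). The plate is at (348,284), the stapler at (397,312) and the bin at (240,240). The scene view confirms all four cartons lie flat, and carton d is absent. I'll move over the bin for a close look first.

>>> send_rows(targets=[[[0,0,-0.064,0.08,-0.06,0.2,-1],[0,0,-0.064,0.08,-0.06,0.2,-1],[0,0,-0.064,0.168,-0.148,0.2,-1],[0,0,-0.064,0.168,-0.148,0.2,-1],[0,0,-0.064,0.168,-0.148,0.1,-1],[0,0,-0.064,0.168,-0.148,0.035,-1],[0,0,-0.064,0.168,-0.148,0,-1],[0,0,-0.064,0.168,-0.148,0,-1],[0,0,-0.064,0.168,-0.148,0,-1],[0,0,-0.064,0.168,-0.148,0,-1],[0,0,-0.064,0.168,-0.148,0,-1],[0,0,-0.064,0.168,-0.148,0,-1]]])

```text
time_s: 2.3
ee_pos: [525.0, 238.7, 387.8]
ee_rot: [180.0, -0.0, 93.7]
force: [-0.1, -0.0, -0.1]
gripper_width: 91.3
gripper_force: 0.0
```

>>> send_rows(targets=[[[0,0,0,0,0,0,-1],[0,0,0,0,0,0,-1]]])

```text
time_s: 2.5
ee_pos: [524.2, 239.5, 387.2]
ee_rot: [-179.9, -0.0, 93.9]
force: [-0.0, -0.6, 0.8]
gripper_width: 91.2
gripper_force: 0.0
```

```bash
cat > lookbin.py <<'E'
from h import *
s=env.state();print(s["time_s"],np.round(s["ee_pos"],1),np.round(s["ee_rot"],1),np.round(s["qpos"],1))
c=cam("wrist"); im,dp=optics.grab_frame("wrist"); save(im,"wbin.png")
for n in ["seat","catch_l_nose","catch_r_nose"]:
    z={"seat":220}.get(n,228)
    for r in optics.place_of("wrist",n)[:2]:
        a=[r["at"]]; print(n,round(r["conf"],2),a,atz(c,a,z).round(1))
for r in optics.silhouettes("wrist","bin")[:1]:
    v,u=np.nonzero(r["mask"]&(dp>0)); P=deproj(c,np.c_[u,v],dp[v,u]); L=P[abs(P[:,2]-np.median(P[:,2]))<12]
    print(np.median(P[:,2]),cv2.minAreaRect(L[:,:2].astype(np.float32)))
E
python3 lookbin.py
```

```text
2.5 [524.2 239.5 387.2] [-179.9   -0.    93.9] [23.4 15.6 69.3  0.  95.2 19.5]
seat 0.92 [[334.9, 229.6]] [[541.3 230.1 220. ]]
catch_l_nose 0.95 [[331.1, 155.9]] [[532.4 296.2 228. ]]
catch_r_nose 0.62 [[325.8, 294.4]] [[537.4 169.  228. ]]
220.1329366900472 ((534.5472412109375, 246.66879272460938), (256.1893615722656, 225.22349548339844), 3.687121868133545)
```

View pics/wbin.png

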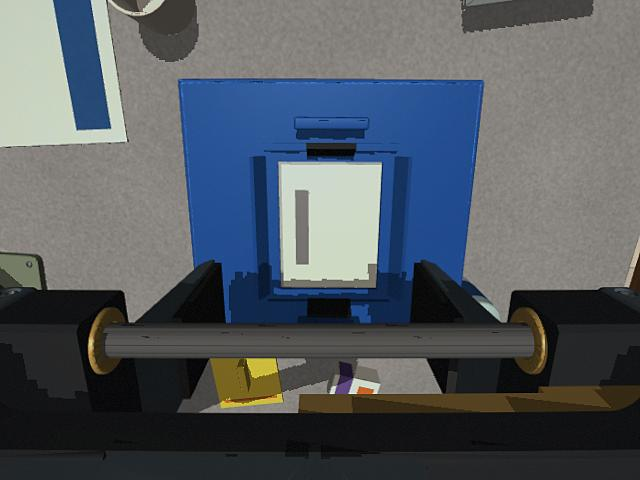

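The wrist view shows the white flap at (278–382, 162–288), framed by the rails, with black catches at (330,150) and (330,305). The grey strip is on the flap's low-x side.

Run:
```python
from h import *
c=cam("wrist"); im=cv2.imread("pics/wbin.png")
m=((im.min(2)>190)).astype(np.uint8); m[:, :270]=0; m[:155]=0; m[292:]=0; m[:,392:]=0
m=cv2.morphologyEx(m,cv2.MORPH_CLOSE,np.ones((25,25)))
v,u=np.nonzero(m); P=atz(c,np.c_[u,v],220)
print(cv2.minAreaRect(P[:,:2].astype(np.float32)), P.mean(0), u.min(),u.max(),v.min(),v.max())
```

```text
((535.4459228515625, 236.45645141601562), (87.4935531616211, 107.89825439453125), 3.9869799613952637) [534.73338333 239.02364816 220.        ] 281 380 164 279
```

>>> send_rows(targets=[[[0,0,0.08,0.04,-0.16,0,-1],[0,0,0.08,0.04,-0.16,0,-1],[0,0,0.08,0.04,-0.16,0,-1],[0,0,0.08,0.04,-0.16,0,-1],[0,0,0.08,0.04,-0.16,0,-1],[0,0,0.08,0.04,-0.16,-0.1,-1],[0,0,0.08,0.04,-0.16,-0.15,-1],[0,0,0.08,0.04,-0.16,-0.15,-1],[0,0,0.08,0.04,-0.16,-0.15,-1],[0,0,0.08,0.04,-0.16,-0.15,-1],[0,0,0.03,0,0,-0.15,-1],[0,0,0,0,0,-0.08,-1]]])

```text
time_s: 3.95
ee_pos: [602.5, -79.8, 198.8]
ee_rot: [180.0, -0.2, 168.7]
force: [0.0, 1.1, -0.3]
gripper_width: 90.9
gripper_force: 0.0
```

>>> send_rows(targets=[[[0,0,0,0,0,0,-1],[0,0,0,0,0,0,-1]]])

```text
time_s: 4.15
ee_pos: [604.2, -79.1, 202.4]
ee_rot: [180.0, 0.1, 168.8]
force: [-0.0, 0.1, 0.1]
gripper_width: 90.9
gripper_force: 0.0
```

```bash
cat > lk.py <<'E'
from h import *
import sys
# usage: lk.py class height tag : rectangle of the thing's top face in the wrist view
n,h,tag=sys.argv[1],float(sys.argv[2]),sys.argv[3]
s=env.state();p=np.array(s["ee_pos"]);print(round(s["time_s"],2),p.round(1),np.round(s["ee_rot"],1),"q6",round(s["qpos"][5],1))
c=cam("wrist"); im,dp=optics.grab_frame("wrist"); save(im,tag+".png")
for r in optics.silhouettes("wrist",n):
    if r["conf"]<.3: continue
    v,u=np.nonzero(r["mask"]&(dp>0))
    if len(u)<100: continue
    P=deproj(c,np.c_[u,v],dp[v,u]); zt=np.percentile(P[:,2],80)
    uu=P[abs(P[:,2]-zt)<5]; rc=cv2.minAreaRect(uu[:,:2].astype(np.float32))
    (w,l),a=rc[1],rc[2]
    th=a if w>l else a-90
    th=(th+90)%180-90
    print(n,round(r["conf"],2),"px",[int(x) for x in r["at"]],"ztop",round(zt,1),"ctr",np.round(rc[0],1),"size",np.round(rc[1],1),"long axis",round(th,1),"d",np.round(np.array(rc[0])-p[:2],1),"place",[ (round(q["conf"],2),atz(c,[q["at"]],0)[0,:2].round(1)) for q in []])
E
python3 lk.py carton_e 38 we
```

```text
4.15 [604.2 -79.1 202.4] [1.800e+02 1.000e-01 1.688e+02] q6 -87.3
carton_e 0.73 px [178, 254] ztop 30.6 ctr [ 639.4 -211.7] size [91.1 50.5] long axis 13.9 d [  35.2 -132.6] place []
carton_e 0.72 px [132, 145] ztop 30.7 ctr [ 514.1 -230.1] size [50.2 92.1] long axis -0.6 d [ -90.1 -151. ] place []
carton_e 0.64 px [5, 123] ztop 10.5 ctr [ 465.  -347.5] size [10.1 20.9] long axis -20.6 d [-139.2 -268.3] place []
carton_e 0.64 px [313, 214] ztop 39.0 ctr [604.7 -82.1] size [50.4 74.8] long axis -10.3 d [ 0.5 -3. ] place []
```

View pics/we.png

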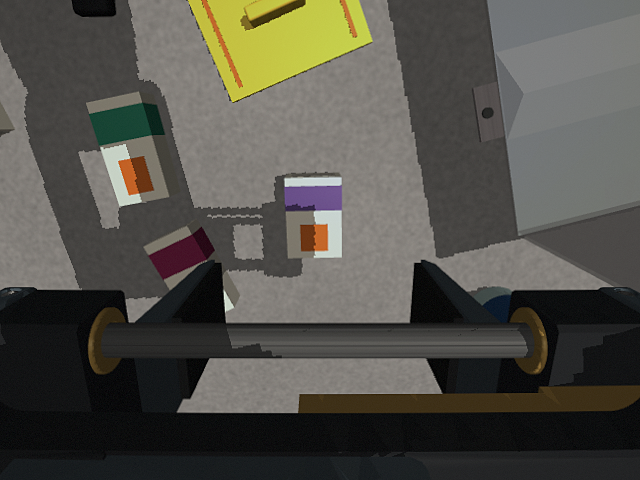

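The view shows violet carton e centred between the fingers at (313,214), top at 39 mm, with b at (132,145), c at (180,254) and the plate above. All of them match the expected heights and sizes, so I'll grasp e.

>>> send_rows(targets=[[[0,0,0,0,-0.015,-0.2,-1],[0,0,0,0,0,-0.2,-1],[0,0,0,0,0,-0.2,-1],[0,0,0,0,0,-0.2,-1],[0,0,0,0,0,-0.1,-1],[0,0,0,0,0,-0.09,-1],[0,0,0,0,0,0,1],[0,0,0,0,0,0,1],[0,0,0,0,0,0,1],[0,0,0,0,0,0,1],[0,0,0,0,0,0,1],[0,0,0,0,0,0,1]]], grip_force=40)

```text
time_s: 5.45
ee_pos: [604.3, -82.9, 4.4]
ee_rot: [180.0, 0.1, 168.7]
force: [-0.0, -0.1, 3.2]
gripper_width: 49.7
gripper_force: 39.7
```

>>> send_rows(targets=[[[0,0,0,0,0,0,1],[0,0,0,0,0,0,1]]])

```text
time_s: 5.65
ee_pos: [604.3, -82.9, 4.4]
ee_rot: [180.0, 0.1, 168.7]
force: [-1.0, 0.1, 4.9]
gripper_width: 50.2
gripper_force: 39.7
```

>>> send_rows(targets=[[[0,0,0,0,0,0.15,1],[0,0,0,0,0,0.2,1],[0,0,-0.083,0,0,0.2,1],[0,0,-0.083,-0.02,0.08,0.2,1],[0,0,-0.083,-0.02,0.08,0.2,1],[0,0,-0.083,-0.03,0.08,0.2,1],[0,0,-0.083,-0.03,0.08,0.18,1],[0,0,-0.083,-0.053,0.18,0.06,1],[0,0,-0.083,-0.053,0.18,0,1],[0,0,-0.083,-0.053,0.18,0,1],[0,0,-0.083,-0.053,0.18,0,1],[0,0,-0.083,-0.053,0.18,0,1]]])

```text
time_s: 6.85
ee_pos: [529.9, 162.3, 281.0]
ee_rot: [-179.9, 0.0, 93.7]
force: [0.6, -0.2, -0.7]
gripper_width: 49.6
gripper_force: 39.7
```

>>> send_rows(targets=[[[0,0,0,0,0.18,0,1],[0,0,0,0,0.17,0,1],[0,0,0,0,0,0,1],[0,0,0,0,0,0,1]]])

```text
time_s: 7.25
ee_pos: [530.4, 231.3, 280.8]
ee_rot: [-179.9, 0.1, 94.1]
force: [0.1, -0.2, -0.9]
gripper_width: 49.8
gripper_force: 39.7
```

>>> send_rows(targets=[[[0,0,0,0.014,0,-0.14,1],[0,0,0,0,0,-0.1,1],[0,0,0,0,0,-0.03,1],[0,0,0,0,0,-0.04,1],[0,0,0,0,0,-0.04,1]]])

```text
time_s: 7.75
ee_pos: [535.0, 229.9, 214.0]
ee_rot: [179.7, 0.1, 93.9]
force: [-0.2, -2.6, 11.0]
gripper_width: 50.1
gripper_force: 39.7
```

>>> send_rows(targets=[[[0,0,0,0,0,-0.05,1],[0,0,0,0,0,-0.05,1],[0,0,0,0,0,-0.05,1],[0,0,0,0,0,-0.05,1],[0,0,0,0,0,-0.04,1],[0,0,0,0,0,0,1]]])

```text
time_s: 8.35
ee_pos: [532.3, 230.6, 164.0]
ee_rot: [-179.8, -0.0, 93.9]
force: [-5.7, 0.7, 0.3]
gripper_width: 50.2
gripper_force: 45.2
```

>>> send_rows(targets=[[[0,0,0,0,0,0,-0.2],[0,0,0,0,0,0,-0.2],[0,0,0,0,0,0,-0.2],[0,0,0,0,0,0,-0.2],[0,0,0,0,0,0,-0.2]]])

```text
time_s: 8.85
ee_pos: [531.7, 230.5, 163.6]
ee_rot: [-179.7, 0.0, 94.0]
force: [-5.8, -0.0, -0.6]
gripper_width: 54.9
gripper_force: 2.9
```

```bash
cat > inb.py <<'E'
from h import *
import sys
im,dp=optics.grab_frame("scene"); c=cam("scene"); u=proj(c,[[536,231,120]])[0]
x,y=int(u[0]),int(u[1]); q=im[y-130:y+130,x-130:x+130]
save(cv2.resize(q,None,fx=2,fy=2,interpolation=cv2.INTER_CUBIC),sys.argv[1]+".png")
E
python3 inb.py b1
```

```text
(no output)
```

View pics/b1.png

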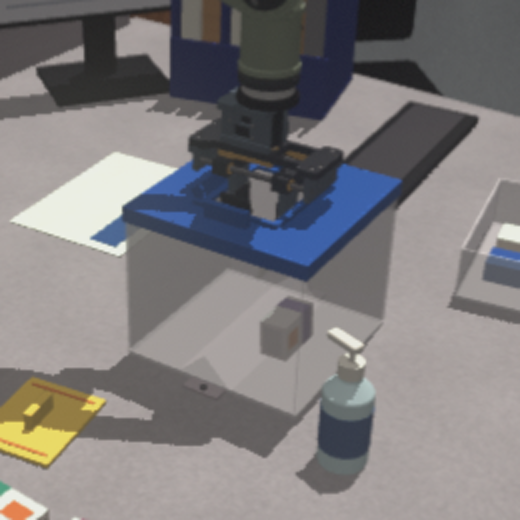

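Carton e lies inside the bin at (285,330) in the crop. I'll retract and go to carton c.

>>> send_rows(targets=[[[0,0,0,0,0,0.1,-0.2],[0,0,0,0,0,0.13,-0.2],[0,0,0,0,0,0.2,-0.2],[0,0,-0.04,0,-0.05,0.2,-0.2],[0,0,-0.08,0.04,-0.17,0,-1],[0,0,-0.08,0.04,-0.18,0,-1],[0,0,-0.08,0.05,-0.18,0,-1],[0,0,-0.08,0.05,-0.18,0,-1],[0,0,-0.08,0.05,-0.18,0,-1],[0,0,-0.08,0.05,-0.18,0,-1],[0,0,-0.08,0.05,-0.18,-0.05,-1],[0,0,-0.08,0.05,-0.18,-0.1,-1]]])

```text
time_s: 10.1
ee_pos: [611.8, -67.3, 262.3]
ee_rot: [179.7, -0.3, 32.5]
force: [0.8, -0.9, -0.1]
gripper_width: 91.4
gripper_force: 0.0
```

>>> send_rows(targets=[[[0,0,-0.08,0.05,-0.18,-0.1,-1],[0,0,-0.08,0.05,-0.18,-0.1,-1],[0,0,-0.05,0.05,-0.18,-0.1,-1],[0,0,0,0.05,-0.18,0,-1],[0,0,0,0,0,0,-1],[0,0,0,0,0,0,-1]]])

```text
time_s: 10.7
ee_pos: [650.1, -210.2, 200.1]
ee_rot: [180.0, -0.1, 13.8]
force: [1.0, -0.5, 0.1]
gripper_width: 91.3
gripper_force: 0.0
```

```bash
python3 lk.py carton_c 30 wc
```

```text
10.7 [ 650.1 -210.2  200.1] [ 1.80e+02 -1.00e-01  1.38e+01] q6 57.3
carton_c 0.78 px [314, 223] ztop 31.1 ctr [ 639.7 -211.6] size [92.3 48.4] long axis 13.9 d [-10.4  -1.4] place []
carton_c 0.58 px [410, 392] ztop 5.8 ctr [ 474.8 -368.3] size [ 4.1 46.4] long axis -78.2 d [-175.3 -158.1] place []
```

>>> send_rows(targets=[[[0,0,0,-0.052,-0.007,-0.2,-1],[0,0,0,0,0,-0.2,-1],[0,0,0,0,0,-0.2,-1],[0,0,0,0,0,-0.2,-1],[0,0,0,0,0,-0.1,-1],[0,0,0,0,0,-0.08,-1],[0,0,0,0,0,0,-1],[0,0,0,0,0,0,1],[0,0,0,0,0,0,1],[0,0,0,0,0,0,1],[0,0,0,0,0,0,1],[0,0,0,0,0,0,1]]])

```text
time_s: 12.0
ee_pos: [639.4, -210.4, 4.1]
ee_rot: [180.0, -0.0, 13.9]
force: [0.3, -0.3, 0.2]
gripper_width: 54.5
gripper_force: 0.0
```

>>> send_rows(targets=[[[0,0,0,0,0,0,1],[0,0,0,0,0,0,1],[0,0,0,0,0,0.1,1],[0,0,0,0,0,0.2,1]]])

```text
time_s: 12.4
ee_pos: [636.4, -209.3, 60.3]
ee_rot: [-179.7, 0.4, 13.9]
force: [0.1, 0.2, 0.1]
gripper_width: 47.8
gripper_force: 40.0
```

>>> send_rows(targets=[[[0,0,0.02,0,0.05,0.2,1],[0,0,0.07,0,0.1,0.2,1],[0,0,0.08,-0.03,0.12,0.2,1],[0,0,0.08,-0.05,0.17,0.2,1],[0,0,0.08,-0.05,0.18,0.2,1],[0,0,0.08,-0.05,0.18,0.085,1],[0,0,0.08,-0.05,0.18,0,1],[0,0,0.08,-0.05,0.18,0,1],[0,0,0.08,-0.05,0.18,0,1],[0,0,0.08,-0.05,0.18,0,1],[0,0,0.08,-0.05,0.18,0,1],[0,0,0.077,-0.05,0.18,0,1]]])

```text
time_s: 13.6
ee_pos: [543.8, 161.7, 274.3]
ee_rot: [-180.0, -0.0, 94.0]
force: [0.4, 0.9, -0.6]
gripper_width: 47.3
gripper_force: 40.0
```

>>> send_rows(targets=[[[0,0,0,-0.05,0.18,0,1],[0,0,0,-0.05,0.15,0,1],[0,0,0,0,0,0,1],[0,0,0,0,0,0,1]]])

```text
time_s: 14.0
ee_pos: [524.4, 226.7, 274.2]
ee_rot: [-180.0, 0.0, 93.8]
force: [-0.0, -0.9, -0.8]
gripper_width: 47.8
gripper_force: 40.0
```

>>> send_rows(targets=[[[0,0,0,0.04,0.025,0,1],[0,0,0,0,0,-0.1,1],[0,0,0,0,0,-0.1,1],[0,0,0,0,0,-0.035,1],[0,0,0,0,0,-0.04,1],[0,0,0,0,0,-0.04,1]]])

```text
time_s: 14.6
ee_pos: [534.8, 230.6, 213.6]
ee_rot: [179.7, 0.0, 93.7]
force: [1.6, -3.9, 10.5]
gripper_width: 47.9
gripper_force: 40.0
```

>>> send_rows(targets=[[[0,0,0,0,0,-0.05,1],[0,0,0,0,0,-0.05,1],[0,0,0,0,0,-0.05,1],[0,0,0,0,0,-0.05,1],[0,0,0,0,0,-0.04,1],[0,0,0,0,0,0,1],[0,0,0,0,0,0,1]]])

```text
time_s: 15.3
ee_pos: [531.6, 231.2, 163.8]
ee_rot: [-179.8, -0.0, 93.7]
force: [-5.2, 0.1, 1.2]
gripper_width: 47.8
gripper_force: 45.3
```

>>> send_rows(targets=[[[0,0,0,0,0,0,-0.2],[0,0,0,0,0,0,-0.2],[0,0,0,0,0,0,-0.2],[0,0,0,0,0,0,-0.2],[0,0,0,0,0,0.1,-0.2],[0,0,0,0,0,0.13,-0.2],[0,0,0,0,0,0.2,-0.2],[0,0,-0.05,0,-0.05,0.2,-0.2],[0,0,-0.08,0,-0.16,0,-1],[0,0,-0.08,0,-0.18,0,-1],[0,0,-0.08,0,-0.18,0,-1],[0,0,-0.08,0,-0.18,0,-1]]])

```text
time_s: 16.5
ee_pos: [533.7, 79.8, 290.6]
ee_rot: [179.8, -0.1, 60.1]
force: [-0.3, 1.0, 0.3]
gripper_width: 83.7
gripper_force: 0.0
```

>>> send_rows(targets=[[[0,0,-0.08,0,-0.18,0,-1],[0,0,-0.08,0,-0.18,0,-1],[0,0,-0.08,-0.01,-0.18,-0.05,-1],[0,0,-0.08,-0.01,-0.18,-0.1,-1],[0,0,-0.08,-0.01,-0.18,-0.1,-1],[0,0,-0.08,-0.01,-0.18,-0.1,-1],[0,0,-0.08,-0.01,-0.18,-0.1,-1],[0,0,-0.08,-0.01,-0.18,0,-1],[0,0,-0.04,-0.01,-0.12,0,-1],[0,0,0,0,0,0,-1],[0,0,0,0,0,0,-1]]])

```text
time_s: 17.6
ee_pos: [519.2, -231.2, 200.1]
ee_rot: [180.0, -0.1, -0.8]
force: [0.0, 0.3, -0.7]
gripper_width: 91.1
gripper_force: 0.0
```

```bash
python3 lk.py carton_b 30 wb; python3 inb.py b2
```

```text
17.6 [ 519.2 -231.2  200.1] [ 1.8e+02 -1.0e-01 -8.0e-01] q6 65.6
carton_b 0.72 px [314, 223] ztop 31.2 ctr [ 513.9 -231. ] size [48.6 92.4] long axis -0.9 d [-5.3  0.2] place []
carton_b 0.57 px [472, 272] ztop 30.7 ctr [ 446.2 -374.1] size [59.1 48.8] long axis 9.3 d [ -73.  -142.9] place []
```

View pics/b2.png

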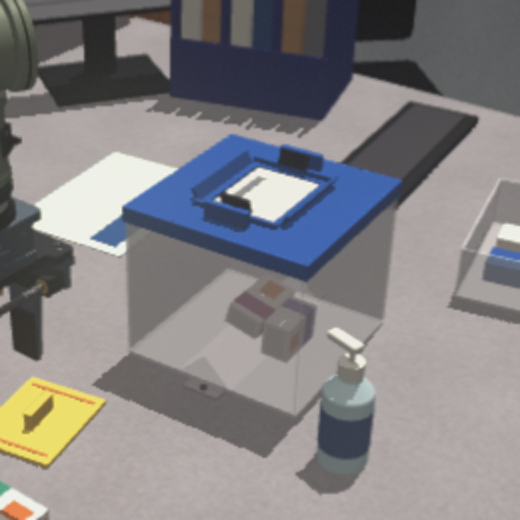

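Cartons e and c are in the bin, at (285,330) and (262,305), and the flap is shut. Next is b.

>>> send_rows(targets=[[[0,0,0,-0.027,0,-0.2,-1],[0,0,0,0,0,-0.2,-1],[0,0,0,0,0,-0.2,-1],[0,0,0,0,0,-0.2,-1],[0,0,0,0,0,-0.1,-1],[0,0,0,0,0,-0.08,-1],[0,0,0,0,0,0,1],[0,0,0,0,0,0,1],[0,0,0,0,0,0,1],[0,0,0,0,0,0,1],[0,0,0,0,0,0,1],[0,0,0,0,0,0,1]]])

```text
time_s: 18.95
ee_pos: [513.5, -230.8, 4.1]
ee_rot: [180.0, -0.0, -0.8]
force: [0.4, -0.4, 1.6]
gripper_width: 47.9
gripper_force: 40.0
```

>>> send_rows(targets=[[[0,0,0,0,0,0,1],[0,0,0,0,0,0,1],[0,0,0,0,0,0.1,1],[0,0,0,0,0,0.2,1]]])

```text
time_s: 19.35
ee_pos: [510.6, -229.3, 60.9]
ee_rot: [-179.8, 0.5, -0.8]
force: [-0.2, -0.4, -2.0]
gripper_width: 48.1
gripper_force: 40.0
```

>>> send_rows(targets=[[[0,0,0.03,0,0.05,0.2,1],[0,0,0.08,0,0.1,0.2,1],[0,0,0.08,0,0.12,0.2,1],[0,0,0.08,0.01,0.16,0.2,1],[0,0,0.08,0.01,0.18,0.2,1],[0,0,0.08,0.01,0.18,0.085,1],[0,0,0.08,0.01,0.18,0,1],[0,0,0.08,0.01,0.18,0,1],[0,0,0.08,0.01,0.18,0,1],[0,0,0.08,0.01,0.18,0,1],[0,0,0.08,0.01,0.18,0,1],[0,0,0.08,0.01,0.18,0,1]]])

```text
time_s: 20.55
ee_pos: [530.6, 141.4, 276.0]
ee_rot: [-179.9, 0.0, 81.4]
force: [1.3, -0.4, -2.0]
gripper_width: 47.4
gripper_force: 40.0
```

>>> send_rows(targets=[[[0,0,0.08,0.01,0.18,0,1],[0,0,0.06,0.01,0.18,0,1],[0,0,0,0,0.08,0,1],[0,0,0,0,0,0,1],[0,0,0,0,0,0,1]]])

```text
time_s: 21.05
ee_pos: [534.8, 227.3, 276.1]
ee_rot: [-179.9, 0.1, 93.7]
force: [0.1, 0.1, -0.7]
gripper_width: 47.8
gripper_force: 40.0
```

>>> send_rows(targets=[[[0,0,0,-0.01,0.02,0,1],[0,0,0,0,0,-0.1,1],[0,0,0,0,0,-0.1,1],[0,0,0,0,0,-0.045,1],[0,0,0,0,0,-0.04,1],[0,0,0,0,0,-0.04,1]]])

```text
time_s: 21.65
ee_pos: [534.3, 231.0, 213.6]
ee_rot: [179.8, 0.0, 93.7]
force: [0.7, -3.6, 8.2]
gripper_width: 47.7
gripper_force: 40.0
```

>>> send_rows(targets=[[[0,0,0,0,0,-0.05,1],[0,0,0,0,0,-0.05,1],[0,0,0,0,0,-0.05,1],[0,0,0,0,0,-0.05,1],[0,0,0,0,0,-0.04,1],[0,0,0,0,0,0,1],[0,0,0,0,0,0,1]]])

```text
time_s: 22.35
ee_pos: [531.9, 231.9, 163.7]
ee_rot: [-179.8, 0.0, 93.7]
force: [-5.3, -0.1, 1.1]
gripper_width: 47.8
gripper_force: 45.4
```

>>> send_rows(targets=[[[0,0,0,0,0,0,-0.2],[0,0,0,0,0,0,-0.2],[0,0,0,0,0,0,-0.2],[0,0,0,0,0,0,-0.2],[0,0,0,0,0,0.1,-0.2],[0,0,0,0,0,0.13,-0.2],[0,0,0,0,0,0.2,-0.2],[0,0,-0.05,0,-0.05,0.2,-0.2],[0,0,-0.07,0,-0.16,0,-1],[0,0,-0.07,0,-0.18,0,-1],[0,0,-0.07,-0.03,-0.18,0,-1],[0,0,-0.07,-0.03,-0.18,0,-1]]])

```text
time_s: 23.55
ee_pos: [522.1, 80.5, 290.5]
ee_rot: [179.8, -0.1, 63.8]
force: [-0.7, -1.2, 0.1]
gripper_width: 84.0
gripper_force: 0.0
```

>>> send_rows(targets=[[[0,0,-0.07,-0.03,-0.18,0,-1],[0,0,-0.07,-0.03,-0.18,0,-1],[0,0,-0.07,-0.03,-0.18,0,-1],[0,0,-0.07,-0.04,-0.18,0,-1],[0,0,-0.07,-0.04,-0.18,0,-1],[0,0,-0.07,-0.04,-0.18,0,-1],[0,0,-0.07,-0.04,-0.18,-0.05,-1],[0,0,-0.07,-0.04,-0.18,-0.1,-1],[0,0,-0.05,-0.04,-0.18,-0.1,-1],[0,0,0,-0.04,-0.18,-0.1,-1],[0,0,0,-0.04,-0.18,-0.1,-1],[0,0,0,-0.04,-0.15,0,-1]]])

```text
time_s: 24.75
ee_pos: [429.9, -345.9, 197.5]
ee_rot: [-179.9, 0.1, 9.1]
force: [-0.0, -0.4, 0.5]
gripper_width: 91.1
gripper_force: 0.0
```

>>> send_rows(targets=[[[0,0,0,0,-0.16,0,-1],[0,0,0,0,0,0,-1],[0,0,0,0,0,0,-1]]])

```text
time_s: 25.05
ee_pos: [431.3, -376.9, 199.9]
ee_rot: [179.9, -0.1, 9.0]
force: [0.2, 0.1, 0.0]
gripper_width: 91.5
gripper_force: 0.0
```

```bash
python3 lk.py carton_a 30 wa; python3 inb.py b3
```

```text
25.05 [ 431.3 -376.9  199.9] [ 1.799e+02 -1.000e-01  9.000e+00] q6 38.7
carton_a 0.96 px [315, 218] ztop 31.2 ctr [ 429. -377.] size [92.7 48. ] long axis 9.0 d [-2.4 -0.1] place []
```

View pics/b3.png

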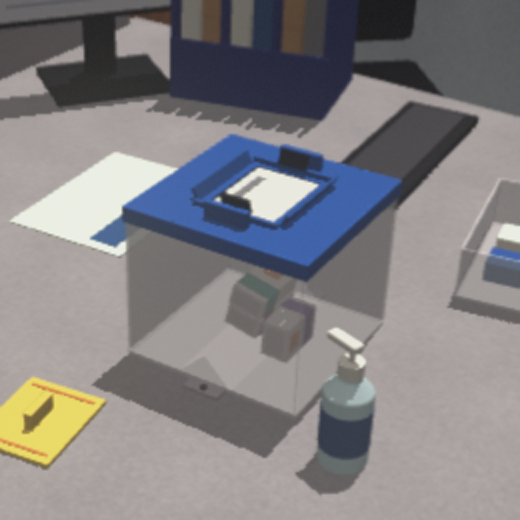

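b is lying on c, and the flap is shut. Last is carton a.

>>> send_rows(targets=[[[0,0,0,-0.012,0,-0.2,-1],[0,0,0,0,0,-0.2,-1],[0,0,0,0,0,-0.2,-1],[0,0,0,0,0,-0.2,-1],[0,0,0,0,0,-0.1,-1],[0,0,0,0,0,-0.08,-1],[0,0,0,0,0,0,1],[0,0,0,0,0,0,1],[0,0,0,0,0,0,1],[0,0,0,0,0,0,1],[0,0,0,0,0,0,1],[0,0,0,0,0,0,1]]])

```text
time_s: 26.4
ee_pos: [429.1, -376.4, 4.3]
ee_rot: [179.9, -0.0, 9.1]
force: [-0.3, -0.3, 2.4]
gripper_width: 47.7
gripper_force: 40.0
```

>>> send_rows(targets=[[[0,0,0,0,0,0,1],[0,0,0,0,0,0,1],[0,0,0,0,0,0.1,1],[0,0,0,0,0,0.2,1]]])

```text
time_s: 26.8
ee_pos: [426.4, -373.8, 61.0]
ee_rot: [-179.6, 0.3, 9.1]
force: [-0.1, -0.7, -1.9]
gripper_width: 47.8
gripper_force: 40.0
```

>>> send_rows(targets=[[[0,0,0,0,0.05,0.2,1],[0,0,0.02,0,0.1,0.2,1],[0,0,0.06,0.02,0.15,0.2,1],[0,0,0.06,0.03,0.18,0.2,1],[0,0,0.06,0.03,0.18,0.2,1],[0,0,0.06,0.03,0.18,0.09,1],[0,0,0.06,0.03,0.18,0,1],[0,0,0.06,0.03,0.18,0,1],[0,0,0.06,0.03,0.18,0,1],[0,0,0.06,0.04,0.18,0,1],[0,0,0.06,0.04,0.18,0,1],[0,0,0.06,0.04,0.18,0,1]]])

```text
time_s: 28.0
ee_pos: [491.4, 4.0, 274.8]
ee_rot: [-179.9, 0.0, 65.1]
force: [0.4, -0.2, -1.6]
gripper_width: 48.0
gripper_force: 40.0
```

>>> send_rows(targets=[[[0,0,0.06,0.04,0.18,0,1],[0,0,0.06,0.04,0.18,0,1],[0,0,0.06,0.04,0.18,0,1],[0,0,0.06,0.04,0.18,0,1],[0,0,0.06,0.04,0.18,0,1],[0,0,0.02,0,0.18,0,1],[0,0,0,0,0.06,0,1],[0,0,0,0,0,0,1],[0,0,0,0,0,0,1]]])

```text
time_s: 28.9
ee_pos: [531.5, 229.4, 275.0]
ee_rot: [-179.9, 0.1, 93.7]
force: [-0.0, -0.6, -1.5]
gripper_width: 47.7
gripper_force: 40.0
```

>>> send_rows(targets=[[[0,0,0,0.007,0.01,0,1],[0,0,0,0,0,-0.1,1],[0,0,0,0,0,-0.1,1],[0,0,0,0,0,-0.04,1],[0,0,0,0,0,-0.04,1],[0,0,0,0,0,-0.04,1]]])

```text
time_s: 29.5
ee_pos: [534.7, 231.3, 213.6]
ee_rot: [179.7, 0.0, 93.7]
force: [1.4, -3.1, 9.8]
gripper_width: 47.6
gripper_force: 40.0
```

>>> send_rows(targets=[[[0,0,0,0,0,-0.05,1],[0,0,0,0,0,-0.05,1],[0,0,0,0,0,-0.05,1],[0,0,0,0,0,-0.05,1],[0,0,0,0,0,-0.04,1],[0,0,0,0,0,0,1],[0,0,0,0,0,0,1]]])

```text
time_s: 30.2
ee_pos: [532.0, 232.1, 163.5]
ee_rot: [-179.8, 0.0, 93.7]
force: [-5.5, -0.3, 0.9]
gripper_width: 47.9
gripper_force: 45.4
```

>>> send_rows(targets=[[[0,0,0,0,0,0,-0.2],[0,0,0,0,0,0,-0.2],[0,0,0,0,0,0,-0.2],[0,0,0,0,0,0,-0.2],[0,0,0,0,0,0,-0.2]]])

```text
time_s: 30.7
ee_pos: [531.2, 232.1, 163.0]
ee_rot: [-179.7, 0.0, 93.7]
force: [-5.4, 0.1, 0.4]
gripper_width: 54.6
gripper_force: 2.8
```

```bash
python3 inb.py b4
```

```text
(no output)
```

View pics/b4.png

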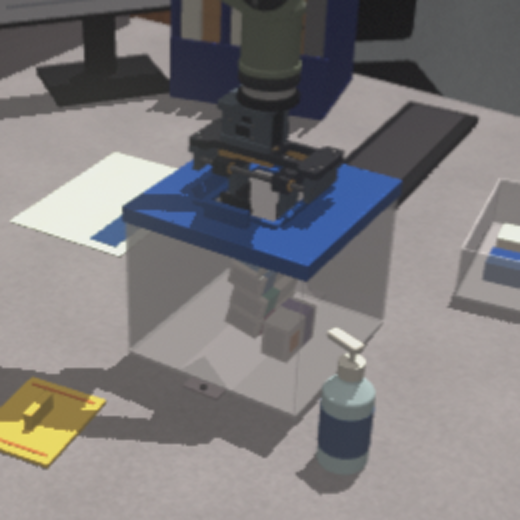

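All four cartons are in the bin, stacked around (270,300). I'll retract and check the flap.

>>> send_rows(targets=[[[0,0,0,0,0,0.1,-0.2],[0,0,0,0,0,0.13,-0.2],[0,0,0,0,0,0.2,-0.2],[0,0,0,0,0,0.2,-0.2],[0,0,0,0,0,0.2,-0.2],[0,0,0,0,0,0.2,-1],[0,0,0,0,0,0.1,-1],[0,0,0,0,0,0,-1],[0,0,0,0,0,0,-1]]])

```text
time_s: 31.65
ee_pos: [533.6, 232.3, 389.3]
ee_rot: [179.9, -0.0, 93.7]
force: [-0.2, -0.5, -0.8]
gripper_width: 83.8
gripper_force: 0.0
```

```bash
python3 lookbin.py
python3 - <<'E'
from h import *
# flap flatness and centre from depth
im,dp=optics.grab_frame("wrist"); c=cam("wrist")
b=np.array([535.2,231.8]); R=Ro.from_euler("z",3.7,degrees=True).as_matrix()
for x in (-35,-20,0,20,38):
    for y in (0,25,50):
        X=np.r_[b,220]+R@[x,y,0]; u,v=proj(c,[X])[0].round().astype(int)
        print(x,y,deproj(c,[[u,v]],[dp[v,u]])[0,2].round(1),im[v,u],end=" | ")
E
python3 look.py | grep -E "plate|carton_a|gel|mug|stap"
```

```text
31.65 [533.6 232.3 389.3] [179.9  -0.   93.7] [22.4 16.1 68.3 -0.  95.6 18.7]
seat 0.97 [[318.7, 219.7]] [[535.8 230.5 220. ]]
catch_l_nose 0.79 [[318.6, 142.7]] [[531.1 299.1 228. ]]
catch_r_nose 0.84 [[316.3, 289.8]] [[537.8 164.8 228. ]]
220.1142287009321 ((535.0568237304688, 241.83331298828125), (256.624267578125, 233.87863159179688), 3.7266530990600586)
-35 0 218.9 [206 217 200] | -35 25 219.6 [206 217 203] | -35 50 220.2 [206 217 207] | -20 0 220.2 [118 115 114] | -20 25 219.6 [119 119 115] | -20 50 219.8 [205 217 206] | 0 0 220.8 [206 218 199] | 0 25 220.1 [205 216 201] | 0 50 218.4 [206 216 206] | 20 0 219.5 [205 216 197] | 20 25 220.0 [206 217 202] | 20 50 218.5 [206 217 207] | 38 0 219.0 [207 218 199] | 38 25 219.8 [206 217 201] | 38 50 220.5 [205 216 204] | top plate 0.67 [346, 282] 1524 ztop 14.0 rect [426.6 -78.7] [107.6 135.4] 10.3
top plate 0.32 [266, 237] 43 ztop 248.8 rect [541.  157.1] [ 5.8 29.2] 89.2
top gel 0.94 [292, 178] 440 ztop 165.4 rect [738.4  87.5] [16.1 44.3] 75.7
top mug 0.75 [166, 328] 817 ztop 88.5 rect [307.4 471.2] [78.3 90. ] 8.3
top stapler 0.69 [396, 311] 497 ztop 46.6 rect [ 333.1 -219.8] [ 29.6 124.6] 78.1
scene plate 0.65 [249, 308] 1669 ztop 10.6 rect [426.1 -79.4] [112.2 143.6] 11.8
scene gel 0.64 [400, 304] 1532 ztop 141.6 rect [743.2  87.6] [29.6 48.2] 63.0
scene stapler 0.8 [178, 323] 804 ztop 42.5 rect [ 335.9 -223.2] [ 30.4 124. ] 78.2
```

View pics/wbin.png

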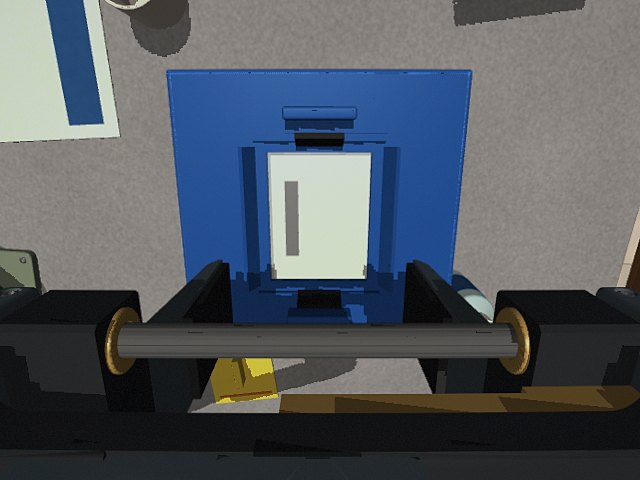

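The flap is shut: the white panel at (268–371, 152–279) reads flat at z≈220. Now to the plate.

>>> send_rows(targets=[[[0,0,0,-0.04,-0.12,0,-1],[0,0,0,-0.05,-0.16,0,-1],[0,0,0,-0.05,-0.16,0,-1],[0,0,0.016,-0.05,-0.16,0,-1],[0,0,0.016,-0.05,-0.16,-0.05,-1],[0,0,0.016,-0.05,-0.16,-0.12,-1],[0,0,0.016,-0.05,-0.16,-0.2,-1],[0,0,0.016,-0.05,-0.16,-0.2,-1],[0,0,0,-0.05,-0.16,-0.2,-1],[0,0,0,-0.05,-0.16,-0.18,-1],[0,0,0,0,0,0,-1],[0,0,0,0,0,0,-1]]])

```text
time_s: 34.25
ee_pos: [436.4, -75.9, 204.4]
ee_rot: [-180.0, -0.0, 100.8]
force: [0.6, 1.0, 0.3]
gripper_width: 91.5
gripper_force: 0.0
```

```bash
cat > lkp.py <<'E'
from h import *
s=env.state();p=np.array(s["ee_pos"]);print(round(s["time_s"],2),p.round(1),np.round(s["ee_rot"],1))
c=cam("wrist"); im,dp=optics.grab_frame("wrist"); save(im,"wp.png")
for r in optics.silhouettes("wrist","plate")[:2]:
    v,u=np.nonzero(r["mask"]&(dp>0)); P=deproj(c,np.c_[u,v],dp[v,u])
    base=P[P[:,2]<12]; fin=P[P[:,2]>24]
    print(round(r["conf"],2),"base",np.median(base[:,2]).round(1),cv2.minAreaRect(base[:,:2].astype(np.float32)))
    if len(fin)>20: print("fin",fin[:,2].max().round(1),cv2.minAreaRect(fin[:,:2].astype(np.float32)))
for q in optics.place_of("wrist","plate")[:1]: print(q["conf"],atz(c,[q["at"]],0).round(1))
E
python3 lkp.py
```

```text
34.25 [436.4 -75.9 204.4] [-180.    -0.   100.8]
0.7 base 6.2 ((424.8704833984375, -78.97211456298828), (108.35479736328125, 136.70565795898438), 10.773303985595703)
fin 32.2 ((424.9218444824219, -78.18563842773438), (11.385930061340332, 49.734649658203125), 10.140141487121582)
0.61 [[426.4 -75.2   0. ]]
```

View pics/wp.png

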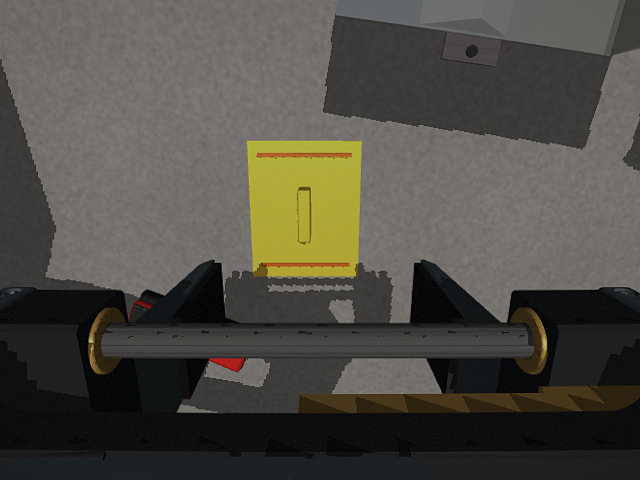

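The plate shows at (247–361, 141–277), with its fin at (304,215), centred at (424.9, -78.7) with yaw 10.6. I'll grip the fin.

>>> send_rows(targets=[[[0,0,0,-0.057,-0.014,-0.2,-0.6],[0,0,0,0,0,-0.2,-0.4],[0,0,0,0,0,-0.2,-0.2],[0,0,0,0,0,-0.2,-0.2],[0,0,0,0,0,-0.1,-0.2],[0,0,0,0,0,-0.07,-0.2],[0,0,0,0,0,-0.01,1],[0,0,0,0,0,0,1],[0,0,0,0,0,0,1],[0,0,0,0,0,0,1],[0,0,0,0,0,0,1],[0,0,0,0,0,0,1]]], grip_force=50)

```text
time_s: 35.6
ee_pos: [425.3, -78.4, 9.0]
ee_rot: [179.9, 0.0, 100.9]
force: [-1.3, -0.1, 3.4]
gripper_width: 11.9
gripper_force: 50.0
```

>>> send_rows(targets=[[[0,0,0,0,0,0,1],[0,0,0,0,0,0,1],[0,0,0,0,0,0,1],[0,0,0,0,0,0,1]]])

```text
time_s: 36.0
ee_pos: [425.3, -78.4, 9.0]
ee_rot: [180.0, 0.0, 100.9]
force: [-1.4, 1.1, 7.1]
gripper_width: 11.8
gripper_force: 50.0
```

>>> send_rows(targets=[[[0,0,0,0,0,0.1,1],[0,0,0,0,0,0.2,1],[0,0,0,0,0,0.2,1],[0,0,0,0,0,0.2,1],[0,0,0,0.03,0.1,0.2,1],[0,0,0,0.03,0.1,0.2,1],[0,0,0,0.05,0.1,0.2,1],[0,0,-0.02,0.06,0.15,0.1,1],[0,0,-0.02,0.06,0.17,0,1],[0,0,-0.02,0.06,0.17,0,1],[0,0,-0.02,0.06,0.17,0,1],[0,0,0,0.06,0.17,0,1]]])

```text
time_s: 37.2
ee_pos: [507.1, 149.0, 288.1]
ee_rot: [-180.0, 0.0, 93.7]
force: [0.2, -1.0, -0.3]
gripper_width: 11.7
gripper_force: 50.0
```

>>> send_rows(targets=[[[0,0,0,0.06,0.17,0,1],[0,0,0,0.06,0.17,0,1],[0,0,0,0.06,0.12,0,1],[0,0,0,0.02,0.08,0,1],[0,0,0,0,0,0,1],[0,0,0,0,0,0,1],[0,0,0,0,0,0,1]]])

```text
time_s: 37.9
ee_pos: [546.7, 254.4, 288.7]
ee_rot: [-180.0, 0.0, 93.7]
force: [0.1, -0.3, -0.3]
gripper_width: 11.8
gripper_force: 50.0
```

```bash
cat > hp.py <<'E'
from h import *
s=env.state();p=np.array(s["ee_pos"]);print(round(s["time_s"],2),p.round(1),np.round(s["ee_rot"],1),s["gripper_width"])
c=cam("wrist"); im,dp=optics.grab_frame("wrist"); save(im,"whp.png")
for r in optics.silhouettes("wrist","plate")[:1]:
    v,u=np.nonzero(r["mask"]&(dp>0)); P=deproj(c,np.c_[u,v],dp[v,u])
    zm=np.median(P[:,2]); base=P[abs(P[:,2]-zm)<8]
    A=np.c_[base[:,:2]-p[:2],np.ones(len(base))]; print("plane",np.linalg.lstsq(A,base[:,2],rcond=None)[0].round(3))
    print(round(r["conf"],2),"z",zm.round(1),cv2.minAreaRect(base[:,:2].astype(np.float32)),"y max",base[:,1].max())
for n in ["seat","catch_l_nose"]:
    for q in optics.place_of("wrist",n)[:1]: print(n,round(q["conf"],2),atz(c,[q["at"]],228).round(1))
E
python3 hp.py
```

```text
37.9 [546.7 254.4 288.7] [-180.     0.    93.7] 11.787224635745636
plane [-1.00000e-03  1.00000e-03  2.85774e+02]
0.82 z 285.8 ((547.0596313476562, 258.3647155761719), (108.91688537597656, 128.44151306152344), 3.6824135780334473) y max 325.8132331442758
```

View pics/whp.png

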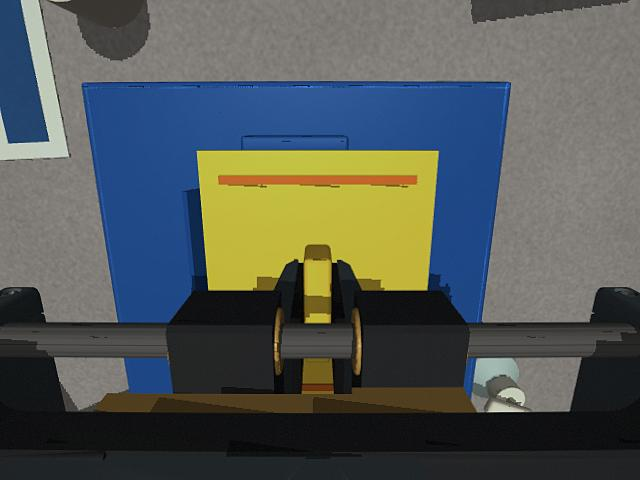

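The held plate (198–438 wide in view) is level, with yaw matching the bin at 3.7. It is offset by about (+12, +23) mm, so I'll correct and lower.

>>> send_rows(targets=[[[0,0,0,-0.03,-0.06,0,1],[0,0,0,-0.03,-0.055,0,1],[0,0,0,0,0,-0.07,1],[0,0,0,0,0,-0.06,1],[0,0,0,0,0,0,1],[0,0,0,0,0,0,1]]])

```text
time_s: 38.7
ee_pos: [534.9, 232.4, 262.3]
ee_rot: [-180.0, 0.0, 93.7]
force: [-0.3, -0.4, -0.9]
gripper_width: 11.4
gripper_force: 50.0
```

>>> send_rows(targets=[[[0,0,0,0,0,-0.03,1],[0,0,0,0,0,-0.03,1],[0,0,0,0,0,-0.03,1],[0,0,0,0,0,0,1],[0,0,0,0,0,0,1]]])

```text
time_s: 39.2
ee_pos: [535.0, 232.1, 244.1]
ee_rot: [-180.0, 0.1, 93.7]
force: [0.7, -1.6, -1.7]
gripper_width: 12.0
gripper_force: 50.0
```

>>> send_rows(targets=[[[0,0,0,0,-0.003,-0.015,1],[0,0,0,0,0,-0.015,1],[0,0,0,0,0,0,1]]])

```text
time_s: 39.5
ee_pos: [535.4, 232.3, 238.8]
ee_rot: [179.9, -0.0, 93.7]
force: [0.4, -1.5, 1.4]
gripper_width: 11.4
gripper_force: 50.0
```

>>> send_rows(targets=[[[0,0,0,0,0,-0.015,1],[0,0,0,0,0,-0.015,1],[0,0,0,0,0,0,1]]])

```text
time_s: 39.8
ee_pos: [535.1, 232.2, 232.0]
ee_rot: [180.0, -0.0, 93.7]
force: [1.1, -1.7, 0.4]
gripper_width: 11.6
gripper_force: 50.0
```

>>> send_rows(targets=[[[0,0,0,0,0,-0.01,1],[0,0,0,0,0,-0.01,1],[0,0,0,0,0,0,1]]])

```text
time_s: 40.1
ee_pos: [534.8, 232.0, 229.0]
ee_rot: [-180.0, 0.0, 93.7]
force: [-0.9, -1.7, 4.6]
gripper_width: 12.0
gripper_force: 50.0
```

>>> send_rows(targets=[[[0,0,0,0,0,-0.01,1],[0,0,0,0,0,-0.01,1],[0,0,0,0,0,0,1]]])

```text
time_s: 40.4
ee_pos: [534.8, 232.0, 229.0]
ee_rot: [179.8, -0.1, 93.7]
force: [-5.9, -2.9, 21.6]
gripper_width: 12.2
gripper_force: 50.0
```

```bash
python3 hp.py; python3 inb.py b5
```

```text
40.4 [534.8 232.  229. ] [ 1.798e+02 -1.000e-01  9.370e+01] 12.17590180807245
plane [-1.00000e-03  1.00000e-03  2.26126e+02]
0.98 z 226.2 ((534.6340942382812, 235.94776916503906), (110.3016586303711, 128.4582061767578), 3.7416040897369385) y max 303.4848535555052
catch_l_nose 0.74 [[532. 296. 228.]]
```

View pics/whp.png

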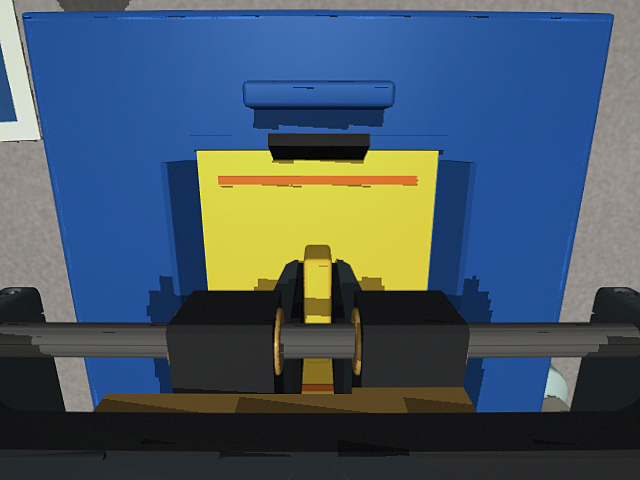

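The plate's top is at 226 (lid + 6), it is level, and the +y catch overlaps its edge at (318,147). I'll release gently and withdraw.

>>> send_rows(targets=[[[0,0,0,0,0,0.01,1],[0,0,0,0,0,0.008,1],[0,0,0,0,0,0,0.4],[0,0,0,0,0,0,0.4],[0,0,0,0,0,0,0.4],[0,0,0,0,0,0,0.4],[0,0,0,0,0,0.1,0.4],[0,0,0,0,0,0.2,0.4],[0,0,0,0,0,0.2,0.4],[0,0,0,0,-0.1,0.2,0.4],[0,0,0,0,-0.1,0.1,0.4],[0,0,0,0,0,0,0.4]]])

```text
time_s: 41.85
ee_pos: [536.2, 190.9, 391.8]
ee_rot: [179.6, -0.1, 93.6]
force: [-0.2, 0.6, -0.2]
gripper_width: 27.4
gripper_force: 0.0
```

>>> send_rows(targets=[[[0,0,0,0,-0.15,0,0.4],[0,0,0,0,0,0,0.4],[0,0,0,0,0,0,0.4]]])

```text
time_s: 42.15
ee_pos: [534.8, 162.4, 386.6]
ee_rot: [-179.9, -0.0, 93.7]
force: [-0.0, -0.2, -0.1]
gripper_width: 27.4
gripper_force: 0.0
```

```bash
cat > fin.py <<'E'
from h import *
s=env.state();print(round(s["time_s"],2),np.round(s["ee_pos"],1),s["gripper_width"],np.round(s["force"],1))
c=cam("wrist"); im,dp=optics.grab_frame("wrist"); save(im,"wfin.png")
for r in optics.silhouettes("wrist","plate")[:1]:
    v,u=np.nonzero(r["mask"]&(dp>0)); P=deproj(c,np.c_[u,v],dp[v,u])
    base=P[abs(P[:,2]-226)<8]; m=base[:,:2].mean(0)
    print("plane",np.linalg.lstsq(np.c_[base[:,:2]-m,np.ones(len(base))],base[:,2],rcond=None)[0].round(4),cv2.minAreaRect(base[:,:2].astype(np.float32)))
E
python3 fin.py; python3 look.py | grep -E "gel|mug|stap|carton"
python3 - <<'E'
import cv2
a=cv2.imread("pics/wfin.png"); b=cv2.imread("pics/scene0.png")[120:300,270:450]
b=cv2.resize(b,(480,480),interpolation=cv2.INTER_CUBIC)
o=cv2.hconcat([cv2.resize(a,(400,300)),cv2.resize(b,(300,300))]); cv2.imwrite("pics/fin.png",o)
E
```

```text
42.15 [534.8 162.4 386.6] 27.361893802647415 [-0.  -0.2 -0.1]
plane [-7.0000e-04  1.4000e-03  2.2622e+02] ((535.3662109375, 230.99923706054688), (111.75389862060547, 140.3265838623047), 4.011819839477539)
top carton_a 0.42 [212, 257] 3798 ztop 230.8 rect [507.4 227.2] [311.5 258.9] 3.9
top carton_d 0.42 [212, 257] 3798 ztop 230.8 rect [507.4 227.2] [311.5 258.9] 3.9
top gel 0.76 [293, 175] 440 ztop 165.3 rect [738.6  84.2] [22.2 43.8] 76.0
top mug 0.65 [167, 326] 852 ztop 88.0 rect [307.7 465.8] [81.3 76.9] 88.2
top stapler 0.9 [392, 311] 597 ztop 45.1 rect [ 333.  -220.1] [ 30.5 123.9] 78.0
scene gel 0.69 [377, 177] 125 ztop 245.1 rect [531.2 308.5] [24.2 47.9] 83.4
scene mug 0.32 [362, 192] 1007 ztop 237.7 rect [547.1 227.9] [ 89.4 120. ] 14.0
scene stapler 0.98 [178, 320] 861 ztop 42.3 rect [ 334.8 -223. ] [ 30.4 123.4] 78.0
```

View pics/fin.png

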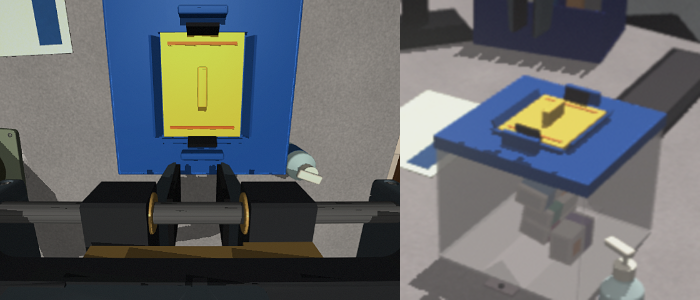

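The plate lies flat at lid + 6 mm. Both black catches, at (202,30) and (203,142), sit over its ends. All four cartons are inside, and the gel, mug and stapler haven't moved.

```bash
python3 -c "
from workcell import env
print(env.job_done())"
```

```text
the job is handed in; nothing more can be done
None
```

The job is handed in: all four cartons present (a, b, c and e; d was absent) are in the bin, the flap was shut before the plate went on, and the plate is level under both catches. The gel bottle, mug and stapler are untouched, and the run took 42 s. No verdict came back.

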